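Undo the two-step latch of a keepsake box

ROBOT

A 7-joint arm with a two-finger parallel gripper is mounted at the origin on a cart in front of the work surface, level with it; the furniture and walls round the work are solid. World frame = base frame: x ahead of the robot, y to its left, z up, the work surface at z = 0. Lengths are in m, angles in rad, forces in N, time in s.
With the tool pointing down it reaches from about 0.4 to 0.85 m from the base axis. Payload 4.5 kg.
Tool frame: the origin (TCP) lies midway between the tips of the shut fingers; the grasp point (between the pads) lies 19 mm behind it; z points along the fingers, y is the line along which they close (so a half turn about z gives the same grasp; the last joint's range is limited). The gripper opens to 88 mm and grips with 3 to 60 N. Pads are 18 mm wide; open, the fingers measure 123 mm over their backs; the gripper's body (75 mm by 187 mm) begins 45 mm behind the grasp point.
Start: joints at [-1.109, 0.689, -0.195, 1.565, 0.157, 0.902, -0.215], TCP at [0.259, 0.569, 0.239] pointing down, gripper open.
Joint ranges: [-3.01, 3.01], [-0.46, 2.08], [-1.47, 1.51], [0.13, 2.56], [-1, 4.14], [0.04, 2.09], [-2.66, 2.66]. Speed limits (rad/s): [2.57, 2.57, 3.14, 3.14, 3.14, 3.14, 3.14].

INTERFACE

Orientations are given as a rotation vector (axis times angle).
In Python, from workcell import * gives the robot as it stands. The module is installed in compiled form; this text tells all that it offers.
- The arm moves only by the tool move_arm, never from a script. Its argument "plan" is a list that holds one entry, the list of rows, each a list of 4 numbers: the shift along the tool's x, y, z in m, then the turn about the tool's z in degrees. A call has 1 to 20 rows; each row shifts and turns the commanded pose from where the row before left it, along the tool's axes as they then stand; what a row does not reach is not made up. A row lasts 1/12 s, in which the tool goes at most 41.7 mm and 7.16 degrees, less where a joint would pass 70% of its speed; a pose out of reach is approached as far as the arm can. A call is refused whole if a number of a shift passes 0.0417 or a number of a turn 7.16, either way. A call with a gripper value outside its range is refused whole. "gripper" is the closure in counts, from 0 (fully open) to 255 (shut), set as the call begins (left out, the last holds). The fingers move at their own pace and stop on an object; "grip_force" is the grip in N (left out, the last holds). Time passes only in rows, so rows that do not move let the fingers close. It gives the time, the measured TCP pose, the force, the opening and the grip force at its end, in the units of the state.
- state(): the state, without advancing time (a new reading comes with each control period).
- camera(name): name is "scene" or "top" or "wrist"; returns the picture (400x640x3 uint8, red, green, blue); there is no depth.
- camera_model(name): a dict with "fov_y" (degrees; the focal length in pixels is half the picture's height over the tangent of half this angle, whatever the lens; pixels are square), "cx", "cy" (the principal point, pixels), "R" (3x3) and "t" (3): a world point X has camera coordinates R X + t. Camera axes: x right, y down, z forward; pixel columns grow to the right and rows downward; lengths in m; the calibration is good to about 2 mm. A picture is of the moment at which its call begins: read the wrist's pose just before it. camera_model takes no time and is no camera call; for the wrist camera it gives the pose at the moment of the call.
- job_done(): hands the job in; it is judged then, once.
The state is a dict: "clock": time; "joint_positions": joint angles; "qd": joint speeds; "tau": joint torques, N m; "ee_pos": TCP position; "ee_rot": TCP orientation; "ft_force": force on the tool from outside, world axes, zero at the start; "wrist_torque": the same for the moment, N m; "opening": finger opening in m; "finger_force": force on a finger pad.
Only numpy, scipy, OpenCV 4.12 (cv2) and the standard library are available. Lean on these libraries where they do the work, as an engineer would, in place of code of your own. Each camera call takes 0.05 s, during which the arm holds its last target. There are 200 camera calls.

TASK

The two walnut boxes in the near part of the desk are each locked by a steel bolt on the lid; unlock the one that also has a safety catch lying across the tail of its bolt. First slide the catch by its knob all the way out of the bolt's path, towards the box's front, then draw the bolt by its own knob all the way back out of its staple; leave the other box locked. The lids stay down.

Things in the scene. Friction and masses are not known exactly. Their poses are not given: they have to be found in the camera images.
- double_box: walnut box with bolt and catch, 129 x 200 x 66 mm (x, y, z), fixed, lid fixed shut. Origin: centre of its underside, on the desk; front (lock plate) faces its -x, roughly the robot. Bolt slides along y at x = 0, nose in a staple at the +y end; catch slides along x behind the bolt's tail. The latch work (brass plate, steel bolt and catch) reaches 81 mm above the desk, the two knobs higher.
- double_box_catch_knob (a point): centre of the top of the catch's knob: upright round post, 14 mm diameter, free from 77 to 104.5 mm above the desk; axes as the box's. When shut it is at x -18, y -12 mm in the box's frame. Fingers closing along the box's x have free room on both sides.
- double_box_bolt_knob (a point): centre of the top of the bolt's knob: same form and height; axes as the box's. When locked it is at x 0, y 45 mm in the box's frame. Fingers closing along the box's x have free room on both sides.
- double_box_catch (a joint): slide of the catch in m: about 0 (to 0.004) = shut, across the bolt's tail; grows as the knob moves along the box's -x (towards the box's front); end stop at 0.035. Below about 0.016 it blocks the bolt. Rubs with 1 to 2 N, stays where it is left.
- double_box_bolt (a joint): slide of the bolt in m: about 0 (to 0.002) = locked; grows as the knob moves along the box's -y, away from the staple; end stop at 0.035. Cannot pass 0.003 until the catch is out of the way. Rubs with 1 to 2 N, stays where it is left.
- single_box: the other walnut box, same size, frame and bolt, but no catch: only one knob, at x 0, y 45 mm; to be left locked. Either box may stand on the left or the right, both turned up to 20 degrees.
- single_box_bolt (a joint): slide of the other box's bolt in m, same meaning; starts below 0.002 and stays there

How it is judged:
On the way, in this order (a step that is already met when the one before it is completed fails the run):
1. the catch is slid out of the way while the bolt is still locked (value of joint double_box_catch above 0.025 m and value of joint double_box_bolt below 0.008 m), for 0.2 s.
2. the bolt is drawn with the catch still out of the way (value of joint each of double_box_catch, double_box_bolt above 0.025 m), for 0.2 s.
At the end, for the whole second after the job is handed in: The catch stands more than 25 mm of its 35 mm out, the bolt of the same box more than 25 mm of its 35 mm drawn, and the other box's bolt less than 10 mm from locked (all of step 2 and value of joint single_box_bolt below 0.01 m); the robot touches nothing.
It fails at once if the other box's bolt is drawn by more than 10 mm (value of joint single_box_bolt above 0.01 m).
It also fails if it takes over 38 s, if anything falls off the work surface, if the arm or the gripper's body presses on something with over 40 N, if the wrist force passes 120 N, or if a joint passes its speed limit or range.

## Working session

There is one attempt and no reset: what is moved stays moved. The work goes in short steps, Python scripts to look and compute and a tool call to move; the robot and the scene stay as the last step left them, time stands still between calls to the robot, and variables do not carry over. Pictures are saved under pics/ and viewed, at most 10 in all, crops included, and the job is handed in when it is done.

Besides the shell and the picture viewer there is one more tool, called after "Call:" in YAML: its name, and indented under it one key for each argument. move_arm: Moves the arm, as the interface text tells. Its arguments: {"type":"object","properties":{"plan":{"type":"array"},"gripper":{"type":"number"},"grip_force":{"type":"number"}},"required":["plan"]}

```bash
mkdir -p pics; python3 - <<'E'
from workcell import *
import cv2
s=state();print(s['clock'],s['ee_pos'],s['ee_rot'],s['opening'])
for n in('scene','top'):
    m=camera_model(n);print(n,m)
    cv2.imwrite(f'pics/{n}0.png',cv2.cvtColor(camera(n),cv2.COLOR_RGB2BGR))
E
```

```text
0.0 [0.2590904  0.56806365 0.23790346] [-6.66729928e-01 -3.06977433e+00  2.88292587e-03] 0.08844524819490762
scene {'fov_y': 51.38667674963837, 'cx': 320.4702977941384, 'cy': 205.19424441322906, 'R': array([[ 0.62237114, -0.78268045,  0.00809173],
       [-0.32388574, -0.266931  , -0.90765955],
       [ 0.71256732,  0.56228032, -0.41962919]]), 't': array([-0.33986926,  0.28130371,  0.55236422])}
top {'fov_y': 43.820389928111986, 'cx': 323.0090282892155, 'cy': 197.72319845340877, 'R': array([[ 0.00999464, -0.99977671, -0.01861817],
       [-0.98437654, -0.00656402, -0.17595382],
       [ 0.17579232,  0.02008588, -0.98422234]]), 't': array([0.01721503, 0.57603373, 0.93128534])}
```

View pics/top0.png

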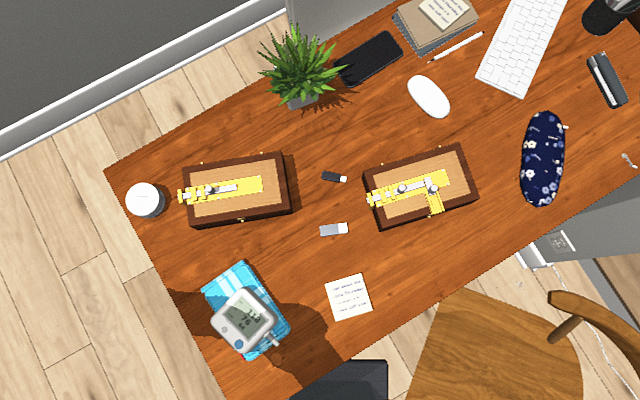

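View pics/scene0.png

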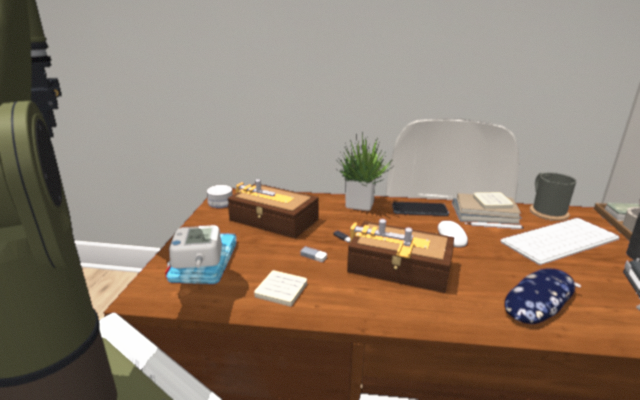

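The double box is the right one: top view knobs are near (403,188) for the bolt and (433,186) for the catch, and scene view knobs near (382,226) and (408,235). Next I'll zoom in on both.

```bash
python3 - <<'E'
import cv2,numpy as np
a=cv2.imread('pics/top0.png')[135:235,355:485];b=cv2.imread('pics/scene0.png')[205:295,335:465]
a=cv2.resize(a,None,fx=4,fy=4,interpolation=1);b=cv2.resize(b,None,fx=4,fy=4,interpolation=1)
a=cv2.resize(a,(390,300));b=cv2.resize(b,(390,270))
cv2.imwrite('pics/c0.png',np.vstack([a,b]))
E
```

```text
(no output)
```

View pics/c0.png

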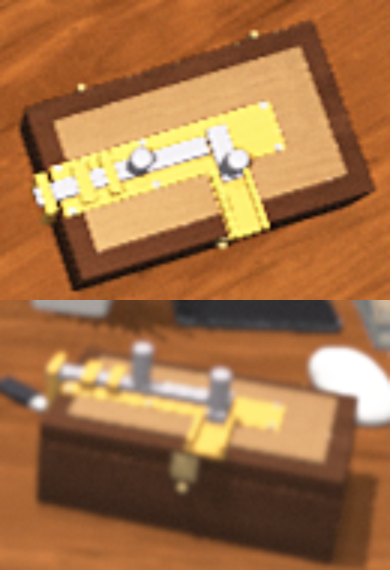

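Crop: the knob tops are at about (402.7,186.7) for the bolt and (434.3,187.3) for the catch in the top view, and (382.7,220) and (408.3,229) in the scene view.

```bash
cat > h.py <<'E'
from workcell import *
import cv2,numpy as np
from scipy.spatial.transform import Rotation as Ro
def P(m):
    f=200/np.tan(np.radians(m['fov_y']/2))
    return np.array([[f,0,m['cx']],[0,f,m['cy']],[0,0,1]])@np.c_[m['R'],m['t']]
def tri(ma,pa,mb,pb):
    X=cv2.triangulatePoints(P(ma),P(mb),np.array(pa,float).reshape(2,1),np.array(pb,float).reshape(2,1))
    return (X[:3]/X[3]).ravel()
def proj(m,X):
    q=P(m)@np.r_[X,1];return q[:2]/q[2]
def atz(m,p,z):
    M=P(m);A=np.c_[M[:,0],M[:,1],-np.array([p[0],p[1],1])]
    return np.linalg.solve(A,-(M[:,2]*z+M[:,3]))[:2]
E
python3 - <<'E'
from h import *
t=camera_model('top');s=camera_model('scene')
for a,b in(((402.7,186.7),(382.7,220)),((434.3,187.3),(408.3,229))):
    print(tri(t,a,s,b),atz(t,a,.1045),atz(s,b,.1045))
d=atz(t,(434.3,187.3),.1045)-atz(t,(402.7,186.7),.1045)
print('d',d,'yaw',np.degrees(np.arctan2(*d[::-1])-np.arctan2(-57,-18)))
# box lid corners at z=.066 top view: crop px/3+off
for c in((24,103),(313,22),(373,190),(77,288)):
    print(atz(t,(355+c[0]/3,135+c[1]/3),.066 if c[0]!=77 else .0))
st=state();print(Ro.from_rotvec(st['ee_rot']).as_matrix().round(3))
E
```

```text
[ 0.58862664 -0.12819148  0.10388   ] [ 0.5882766  -0.12780632] [ 0.58804237 -0.12908252]
[ 0.58797623 -0.18715016  0.10312432] [ 0.58750143 -0.18658667] [ 0.58604839 -0.18853141]
d [-0.00077516 -0.05878035] yaw 16.770027616209624
[ 0.63036119 -0.05621942]
[ 0.6861429  -0.24642611]
[ 0.5740517  -0.28063967]
[ 0.51646368 -0.09593149]
[[-0.91   0.415 -0.001]
 [ 0.415  0.91  -0.002]
 [-0.    -0.002 -1.   ]]
```

Call:
move_arm:
  plan:
    - [[0,0,0,7],[0,0,0,7],[0,0,0,7],[0,0,0,7],[0,0,0,7],[0,0,0,7],[0,0,0,7],[-0.03,0.004,0,0],[-0.03,0.004,0,0],[-0.03,0.004,0,0],[-0.03,0.004,0,0],[-0.03,0.004,0,0],[-0.03,0.004,0,0],[-0.03,0.004,0,0],[-0.03,0.004,0,0],[-0.03,0.004,0,0],[-0.03,0.004,0,0],[-0.03,0.004,0,0],[-0.03,0.004,0,0],[-0.03,0.004,0,0]]
  gripper: 110
  grip_force: 20

```text
clock: 1.77
ee_pos: [0.42, 0.208, 0.2386]
ee_rot: [-1.879, -2.517, 0.001]
ft_force: [1.3, -0.6, -0.5]
opening: 0.0503
finger_force: 0.0
```

```bash
cat >> h.py <<'E'
def go(xy,z):
    s=state();R=Ro.from_rotvec(s['ee_rot']).as_matrix();print(s['clock'],s['ee_pos'],'yaw y',np.degrees(np.arctan2(R[1,1],R[0,1])),'open',s['opening'],'ft',s['ft_force'],s['joint_positions'].round(2) if hasattr(s['joint_positions'],'round') else s['joint_positions'])
    print('shift',R.T@(np.r_[xy,z]-s['ee_pos']))
E
python3 -c "
from h import *
go((.588,-.187),.18)"
```

```text
1.7667 [0.42002653 0.2080215  0.23856822] yaw y 16.50307906530701 open 0.05030697226305111 ft [ 1.29886496 -0.55959269 -0.48690464] [-0.56  0.49 -0.    2.03  0.    0.63 -0.27]
shift [-0.4264594   0.04886905  0.05857901]
```

Call:
move_arm:
  plan:
    - [[-0.03,0.0035,0,0],[-0.03,0.0035,0,0],[-0.03,0.0035,0,0],[-0.03,0.0035,0,0],[-0.03,0.0035,0,0],[-0.03,0.0035,0,0],[-0.03,0.0035,0,0],[-0.03,0.0035,0,0],[-0.03,0.0035,0,0],[-0.03,0.0035,0,0],[-0.03,0.0035,0,0],[-0.03,0.0035,0,0],[-0.03,0.0035,0,0],[-0.03,0.0035,0,0],[0,0,0,0],[0,0,0,0],[0,0,0,0]]

```text
clock: 3.18
ee_pos: [0.5856, -0.1782, 0.2382]
ee_rot: [-1.878, -2.516, -0.001]
ft_force: [-0.7, 0.3, 0.1]
opening: 0.0503
finger_force: 0.0
```

```bash
python3 -c "
from h import *
go((.588,-.187),.085)
m=camera_model('wrist');cv2.imwrite('pics/w1.png',cv2.cvtColor(camera('wrist'),4))
for X in((.588,-.128,.1045),(.588,-.187,.1045)):print(proj(m,X))
print(m)"
```

```text
3.1833 [ 0.58555184 -0.17822726  0.23815145] yaw y 16.521221110393938 open 0.05026792749802246 ft [-0.70581861  0.27921953  0.08925654] [ 0.25  0.67 -0.05  1.61  0.04  0.87  0.47]
shift [-9.38059335e-03 -2.29755455e-05  1.53134986e-01]
[344.46016573 130.76141659]
[324.28819488 195.39398893]
{'fov_y': 62.18947028119469, 'cx': 324.91208980742107, 'cy': 195.98074440750017, 'R': array([[ 0.95842339,  0.28533957, -0.0024366 ],
       [ 0.27228432, -0.91195133,  0.30692999],
       [ 0.08535722, -0.29483233, -0.95172898]]), 't': array([-0.51049223, -0.36323178,  0.28774494])}
```

View pics/w1.png

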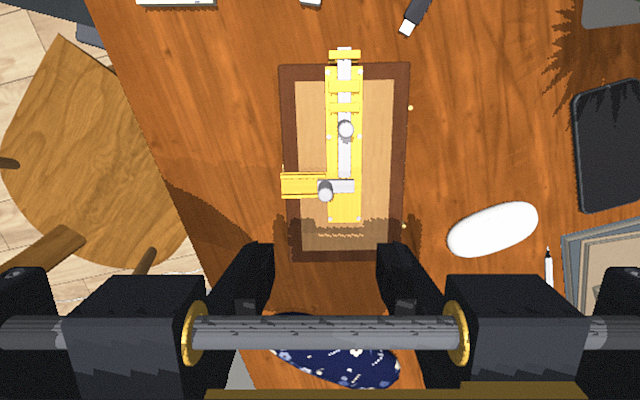

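Wrist view: the catch knob top is at about (326,195) and the bolt knob top at (346,129). Both are within 2 px of the predictions, so I'll descend.

Call:
move_arm:
  plan:
    - [[-0.008,0.001,0,0],[0,0,0.025,0],[0,0,0.025,0],[0,0,0.025,0],[0,0,0.02,0],[0,0,0.015,0],[0,0,0.01,0],[0,0,0,0],[0,0,0,0],[0,0,0,0]]

```text
clock: 4.07
ee_pos: [0.5902, -0.1867, 0.1198]
ee_rot: [1.878, 2.516, 0.001]
ft_force: [0.4, 0.6, 1.0]
opening: 0.0503
finger_force: 0.0
```

```bash
python3 -c "
from h import *
go((.5885,-.187),.085)"
```

```text
4.0667 [ 0.59015089 -0.18673788  0.11979018] yaw y 16.50928766140227 open 0.050291557188671385 ft [0.36935526 0.57996075 1.01638609] [ 0.26  0.83 -0.05  1.69  0.06  0.62  0.47]
shift [ 0.00025133 -0.00171891  0.03478696]
```

Now down and grip the catch.

Call:
move_arm:
  plan:
    - [[0,-0.001,0.012,0],[0,0,0.012,0],[0,0,0.01,0],[0,0,0,0],[0,0,0,0],[0,0,0,0]]

```text
clock: 4.57
ee_pos: [0.5886, -0.187, 0.085]
ee_rot: [1.88, 2.517, 0.0]
ft_force: [1.0, -0.2, -0.1]
opening: 0.05
finger_force: 0.0
```

Call:
move_arm:
  plan:
    - [[0,0,0,0],[0,0,0,0],[0,0,0,0],[0,0,0,0],[0,0,0,0],[0,0,0,0],[0,0,0,0],[0,0,0,0]]
  gripper: 255
  grip_force: 15

```text
clock: 5.23
ee_pos: [0.5883, -0.187, 0.0848]
ee_rot: [1.88, 2.517, 0.0]
ft_force: [0.5, -0.1, 0.9]
opening: 0.0133
finger_force: 15.0
```

```bash
python3 -c "
from h import *
go((.5885,-.187),.085)"
```

```text
5.2333 [ 0.58833644 -0.18699555  0.08479475] yaw y 16.48826676946677 open 0.013331877475328845 ft [ 0.53832036 -0.09284082  0.92922795] [ 0.26  0.88 -0.04  1.71  0.06  0.55  0.46]
shift [-5.06875388e-05  1.55588593e-04 -2.05240108e-04]
```

Gripped the knob (13 mm opening). Slide it along -y of the tool, about 35 mm.

Call:
move_arm:
  plan:
    - [[0,-0.004,0,0],[0,-0.004,0,0],[0,-0.004,0,0],[0,-0.004,0,0],[0,-0.004,0,0],[0,-0.004,0,0],[0,-0.004,0,0],[0,-0.003,0,0],[0,-0.003,0,0],[0,0,0,0],[0,0,0,0],[0,0,0,0],[0,0,0,0]]

```text
clock: 6.32
ee_pos: [0.5554, -0.1974, 0.0848]
ee_rot: [-1.881, -2.516, 0.002]
ft_force: [0.0, -4.0, 1.6]
opening: 0.0135
finger_force: 15.0
```

```bash
python3 -c "
from h import *
go((.5883,-.187),.085)"
```

```text
6.3167 [ 0.55535238 -0.1974018   0.08478104] yaw y 16.455717677060736 open 0.01353570286068471 ft [ 0.04845496 -3.95131829  1.56614915] [ 0.29  0.86 -0.04  1.79  0.07  0.49  0.48]
shift [ 0.00064236  0.03454442 -0.00024846]
```

Call:
move_arm:
  plan:
    - [[0,0,0,0],[0,0,0,0],[0,0,0,0],[0,0,0,0],[0,0,0,0],[0,0,-0.015,0],[0,0,-0.015,0],[0,0,-0.015,0],[0,0,0,0],[0.019,0.0175,0,0],[0.019,0.0175,0,0],[0.019,0.0175,0,0],[0,0,0,0],[0,0,0,0],[0,0,0,0],[0,0,0,0]]
  gripper: 110

```text
clock: 7.65
ee_pos: [0.5889, -0.1288, 0.1293]
ee_rot: [-1.882, -2.515, 0.003]
ft_force: [0.3, -0.1, -1.3]
opening: 0.0504
finger_force: 0.0
```

```bash
python3 -c "
from h import *
go((.5885,-.128),.085)
m=camera_model('wrist');w=camera('wrist')
a=camera('top')[135:235,355:485];a=cv2.resize(a,None,fx=4,fy=4)
cv2.imwrite('pics/t2.png',cv2.cvtColor(a,4))"
```

```text
7.65 [ 0.58885308 -0.12882543  0.12925352] yaw y 16.37263305713307 open 0.050420799027822864 ft [ 0.25485924 -0.07488682 -1.29720961] [ 0.16  0.8  -0.03  1.73  0.04  0.61  0.39]
shift [ 9.20022488e-04 -3.09911638e-05  4.42530489e-02]
```

View pics/t2.png

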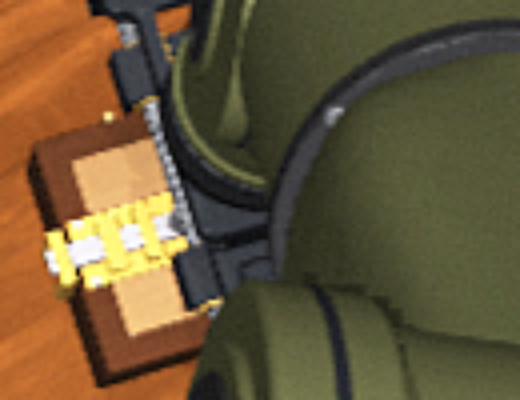

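The top view is blocked by the arm, but the readings put the gripper over the bolt knob. Descend and grip.

Call:
move_arm:
  plan:
    - [[0.001,0,0.015,0],[0,0,0.015,0],[0,0,0.013,0],[0,0,0,0],[0,0,0,0],[0,0,0,0]]

```text
clock: 8.25
ee_pos: [0.5899, -0.1267, 0.0873]
ee_rot: [1.88, 2.516, 0.0]
ft_force: [0.4, -0.3, -0.3]
opening: 0.05
finger_force: 0.0
```

Call:
move_arm:
  plan:
    - [[0,0,0,0],[0,0,0,0],[0,0,0,0],[0,0,0,0],[0,0,0,0],[0,0,0,0],[0,0,0,0],[0,0,0,0]]
  gripper: 255
  grip_force: 20

```text
clock: 8.92
ee_pos: [0.5884, -0.1265, 0.0868]
ee_rot: [-1.879, -2.515, 0.002]
ft_force: [-3.9, -0.2, 4.4]
opening: 0.0134
finger_force: 20.0
```

Call:
move_arm:
  plan:
    - [[-0.004,0,0,0],[-0.004,0,0,0],[-0.004,0,0,0],[-0.004,0,0,0],[-0.004,0,0,0],[-0.004,0,0,0],[-0.004,0,0,0],[-0.004,0,0,0],[-0.003,0,0,0],[0,0,0,0],[0,0,0,0],[0,0,0,0],[0,0,0,0]]

```text
clock: 10.0
ee_pos: [0.5991, -0.1598, 0.0868]
ee_rot: [-1.88, -2.516, 0.001]
ft_force: [-3.4, 0.9, 5.0]
opening: 0.0132
finger_force: 20.0
```

```bash
python3 -c "
from h import *
go((.5884,-.1265),.085)"
```

```text
10.0 [ 0.59906614 -0.15975727  0.08681203] yaw y 16.483984294581457 open 0.013191205771280008 ft [-3.41477653  0.89598937  5.04191014] [ 0.21  0.88 -0.04  1.7   0.06  0.56  0.42]
shift [ 0.03491616 -0.00078958  0.00182602]
```

Moved 35 mm. Release, rise and back off to look.

Call:
move_arm:
  plan:
    - [[0,0,0,0],[0,0,0,0],[0,0,0,0],[0,0,0,0],[0,0,0,0],[0,0,-0.015,0],[0,0,-0.02,0],[0,0,-0.03,0],[0,0,-0.03,0],[0,0,-0.03,0],[0,0,-0.03,0],[0,0,0,0],[0,0,0,0],[0,0,0,0]]
  gripper: 110

```text
clock: 11.17
ee_pos: [0.5991, -0.1595, 0.2411]
ee_rot: [-1.879, -2.516, 0.0]
ft_force: [0.5, 0.5, 0.9]
opening: 0.0502
finger_force: 0.0
```

```bash
python3 -c "
from h import *
go((.5884,-.1265),.085)
m=camera_model('wrist');cv2.imwrite('pics/w3.png',cv2.cvtColor(camera('wrist'),4)[80:320,180:500])
u=np.array([.959,.284])
for b in((-.053,-.012),(0,.010)):
    c=np.array([.602,-.169]);X=c+b[0]*u+b[1]*np.array([-.284,.959]);print(proj(m,np.r_[X,.1045])-[180,80])"
```

```text
11.1667 [ 0.59909332 -0.1595241   0.24113857] yaw y 16.497430471888045 open 0.05024653323568975 ft [0.46654603 0.4818237  0.90945572] [ 0.21  0.68 -0.05  1.58  0.04  0.89  0.44]
shift [ 0.03461868 -0.00076295  0.15615747]
[ 86.02764707 127.58356923]
[144.54891952 104.31226191]
```

View pics/w3.png

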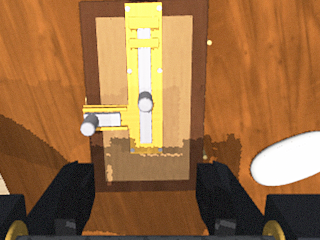

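The catch knob top is at about (88,127) and the bolt knob top at about (145,103). Both match the fully drawn predictions, the staple is empty and the gripper is clear, so I'll hand in.

```bash
python3 -c "
from workcell import *
print(job_done())"
```

```text
the job is handed in; nothing more can be done
None
```

I unlocked the box with the safety catch (the right-hand one): its catch slid about 34.5 mm out, then its bolt drew about 35 mm back. The other box was not touched. I handed the job in at about 11 s with the gripper clear; no verdict came back.

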